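Hang the tasting cups to drain

ROBOT

A 6-joint arm with a two-finger parallel gripper is mounted at the origin on a cart in front of the work surface, level with it; the furniture and walls round the work are solid. World frame = base frame: x ahead of the robot, y to its left, z up, the work surface at z = 0. Lengths are in m, angles in degrees, forces in N, time in s.
With the tool pointing down it reaches from about 0.25 to 0.725 m from the base axis. Payload 9.7 kg.
Tool frame: the origin (TCP) lies at the very end of the fingers, on their centre line; the grasp point (between the pads) lies 19 mm behind it; z points along the fingers, y is the direction in which the jaws open and shut (so a half turn about z gives the same grasp; the last joint's range is limited). The gripper opens to 85 mm and grips with 20 to 120 N. Pads are 22 mm wide; open, the fingers measure 114 mm over their backs; the gripper's body (76 mm by 85 mm) begins 54 mm behind the grasp point. The pads swing forward as they close: fully open they stand 13 mm farther back than shut.
Start: joints at [-70.13, 4.979, 10.078, 95.1, 0, 90], TCP at [0.187, -0.517, 0.207] pointing down, gripper open.
Joint ranges: [-179.16, 179.16], [-48.56, 103.87], [-65.8, 70.77], [-126.05, 130.52], [-82.76, 87.17], [-180, 180]. Speed limits (degrees/s): [127.2, 127.2, 147.25, 180, 180, 180].

INTERFACE

Orientations are given as [roll, pitch, yaw] about the fixed x, y, z axes, in that order (R = Rz(yaw) Ry(pitch) Rx(roll)).
In Python, from workcell import bot gives the robot as it stands. The module is installed in compiled form; this text tells all that it offers.
- The arm moves only by the tool arm_command, never from a script. Its argument "increments" is a list of rows, each a list of 7 numbers: the gripper command: -1 is fully open, 1 is shut, values between are in proportion, then the shift along the tool's x, y, z in cm, then the turn, a rotation vector about the tool's x, y, z in degrees. In form: [[gripper, x, y, z, rx, ry, rz], ...]. A call has 1 to 10 rows; each row shifts and turns the commanded pose from where the row before left it, along the tool's axes as they then stand; what a row does not reach is not made up. A row lasts 1/8 s, in which the tool goes at most 62.5 mm and 10.7 degrees, less where a joint would pass 70% of its speed; a pose out of reach is approached as far as the arm can. A call is refused whole if a number of a shift passes 6.25 or a number of a turn 10.7, either way. A call with a gripper value outside its range is refused whole. The fingers move at their own pace and stop on an object; "grip_force" is the grip in N (left out, the last holds). Time passes only in rows, so rows that do not move let the fingers close. It gives the time, the measured TCP pose, the force and the opening at its end, in the units of the state.
- bot.get_obs(): the state, without advancing time (a new reading comes with each control period).
- bot.camera(name): name is "side" or "top" or "wrist"; returns a dict with "color" (420x560x3 uint8, red, green, blue), "fx", "fy", "cx", "cy" (pixels), "origin" and "attitude" of the camera in the world. Camera axes: x right, y up, looking along -z (the intrinsics and any distortion apply to the point x, -y, -z); pixel columns grow to the right and rows downward; lengths in m; the calibration is good to about 2 mm. A picture is of the moment at which its call begins. There is no depth.
- bot.job_done(): hands the job in, once; it reports no verdict.
The state is a dict: "time": time; "q": joint angles; "qd": joint speeds; "joint_efforts": joint torques, N m; "ee_pos": TCP position; "tcp_rot": TCP orientation; "wrist_force": force on the tool from outside, world axes, zero at the start; "torque": the same for the moment, N m; "opening": finger opening in m.
Only numpy, scipy, OpenCV 4.12 (cv2) and the standard library are available. Lean on these libraries where they do the work, as an engineer would, in place of code of your own. Each camera call takes 0.05 s, during which the arm holds its last target. There are 200 camera calls.

TASK

Set the two rinsed tasting cups to drain: first push the drip tray all the way in under the rack, then hang each cup mouth-down over a leaning peg, the tall cup on the long peg and the short cup on the short peg. Press each cup down along its peg until its sliding collar is fully home on the rack, let go, and do not topple a cup or disturb the other things on the table.

Things in the scene. Friction and masses are not known exactly. Their poses are not given: they have to be found in the camera images.
- tall_cup_center (a point): centre (half-way up) of the taller plain white cup without handle: 70 mm high, round, 57 mm across at the mouth tapering to about 50 mm at the closed end; wall 4 mm, inside depth 65 mm; about 0.13 kg. It stands on the table mouth-down. z axis points from the mouth to the closed end (up at the start); the flat closed end lies 35 mm along +z, the mouth 35 mm along -z.
- short_cup_center (a point): centre (half-way up) of the shorter plain white cup: 50 mm high, inside depth 45 mm, otherwise like the tall one (57 mm at the mouth, about 50 mm at the closed end; about 0.10 kg). It stands mouth-down. z axis from the mouth to the closed end; each lies 25 mm from this point.
- seat_long (a point): centre of the upper face of the sliding collar on the long peg, the left peg seen from the robot; a cup's mouth rests here and the point moves with the collar. z axis runs up along the peg, which leans 20 degrees from vertical to the rack's front (to the robot); y axis runs along the rack to the left. The 12 mm peg stands 46 mm above this point with the collar up, 56 mm with it down.
- seat_short (a point): the same point for the short peg, the right one, 130 mm from the other; this peg stands 26 mm above this point with the collar up, 36 mm with it down (the 50 mm cup fits only here). Each collar is a dark steel disc 68 mm across and 5 mm thick, with a conical boss (40 mm across at its foot, 11 mm high) that centres the cup.
- collar_long (a joint): how far the collar of the long peg has been pushed down along the peg: 0 to 0.002 m at the start (up), 0.010 m fully home. It slides against a friction of about 5 N and stays where it is left; the weight of a cup does not move it. Press on the closed end of the cup along the peg; 8 to 15 N does it.
- collar_short (a joint): the same for the short peg's collar.
- tray_front (a point): middle of the front face of the aluminium drip tray, 24 mm above the table (the front is 184 mm wide and 42 mm high). The tray slides along the rack's x axis; this point's x axis is the direction to push, into the rack.
- drip_tray (a joint): how far the tray is pulled out of the rack towards the robot: 0 m fully in, 0.045 to 0.070 m at the start. Sliding friction about 1.5 N; it stays where it is left.
- choc_chunk_1: bystander: dark chocolate chunk, 39 x 31 x 16 mm, left of the cups; origin at the middle of its underside.
- sweet_pack: bystander: flat yellow sweet pack, 46 x 96 x 22 mm, right of the rack; origin at the middle of the underside.
- tall_cup: the tall cup again: origin at the centre of its mouth, z axis to its closed end.
- short_cup: the short cup again: origin at the centre of its mouth, z axis to its closed end.
- rack: the fixed slatted wooden draining rack, 120 mm deep (x) and 204 mm wide (y); its sloping board is about 30 mm high at the front (robot's side) and 70 mm at the back. Origin on the table under its middle; x axis to its back, y axis to its left.
Mind the look-alikes: they are no part of the job. What is shaped like the short_cup but blue is not meant.

How it is judged (in metres and radians):
On the way, in this order (a step that is already met when the one before it is completed fails the run):
1. the drip tray is pushed in under the rack (value of joint drip_tray below 0.006 m), for 0.2 s.
2. one of the cups hangs on its own peg, pressed fully home (((value of joint collar_long above 0.008 m and distance between tall_cup and seat_long below 0.012 m and z of tall_cup_center in the frame of seat_long between 0.031 and 0.039 m and angle between the z axis of tall_cup and the z axis of seat_long, either way round below 0.12 rad) or (value of joint collar_short above 0.008 m and distance between short_cup and seat_short below 0.012 m and z of short_cup_center in the frame of seat_short between 0.021 and 0.029 m and angle between the z axis of short_cup and the z axis of seat_short, either way round below 0.12 rad))), for 0.2 s.
3. both cups hang on their own pegs, pressed fully home (value of joint each of collar_long, collar_short above 0.008 m and distance between tall_cup and seat_long below 0.012 m and z of tall_cup_center in the frame of seat_long between 0.031 and 0.039 m and angle between the z axis of tall_cup and the z axis of seat_long, either way round below 0.12 rad and distance between short_cup and seat_short below 0.012 m and z of short_cup_center in the frame of seat_short between 0.021 and 0.029 m and angle between the z axis of short_cup and the z axis of seat_short, either way round below 0.12 rad), for 0.2 s.
At the end, for the whole second after the job is handed in: The tray is in to within 6 mm; the tall cup is on the long peg and the short cup on the short peg, each mouth flat on its collar (within 4 mm, centred within 12 mm, in line with the peg within 7 degrees), each collar pushed down at least 8 of its 10 mm; the cups are at rest and nothing holds them (all of step 3 and value of joint drip_tray below 0.006 m and linear speed of each of tall_cup, short_cup below 0.01 m/s); the robot touches nothing.
It fails at once if a cup is toppled (angle between any of tall_cup, short_cup's own z axis and vertical above 1.1 rad).
It fails at once if a bystander (chocolate chunk, sweet pack) is moved more than 20 mm (distance of any of choc_chunk_1, sweet_pack from where it was at the start of the episode above 0.02 m).
It also fails if it takes over 72 s, if anything falls off the work surface, if the arm or the gripper's body presses on something with over 40 N, if the wrist force passes 120 N, or if a joint passes its speed limit or range.

## Working session

There is one attempt and no reset: what is moved stays moved. The work goes in short steps, Python scripts to look and compute and a tool call to move; the robot and the scene stay as the last step left them, time stands still between calls to the robot, and variables do not carry over. Pictures are saved under pics/ and viewed, about 8 in all and at most 12, crops included, and the job is handed in when it is done.

Besides the shell and the picture viewer there is one more tool, called after ">>>" in YAML: its name, and indented under it one key for each argument. arm_command: Moves the arm, as the interface text tells. Its arguments: {"type":"object","properties":{"increments":{"type":"array"},"grip_force":{"type":"number"}},"required":["increments"]}

```bash
mkdir -p pics
python3 - <<'E'
from workcell import bot
import cv2,numpy as np
o=bot.get_obs();print(o)
for n in ["side","top"]:
    c=bot.camera(n);cv2.imwrite(f"pics/{n}0.png",c["color"][:,:,::-1]);print(n,{k:v for k,v in c.items() if k!="color"})
E
```

```text
{'time': 0.0, 'q': array([-7.01299906e+01,  5.01156054e+00,  1.00357788e+01,  9.50984975e+01,
        1.33503919e-03,  9.00021964e+01]), 'qd': array([ 0.0056351 ,  0.05978404,  0.00672705,  0.12370208, -0.01558922,
        0.15184906]), 'joint_efforts': array([ 1.81929099e-04, -5.20395434e+01,  4.64794815e+01,  1.67322101e-02,
        6.98349163e-05,  6.94657430e-06]), 'ee_pos': array([ 0.18686188, -0.5170245 ,  0.20659052]), 'tcp_rot': array([-1.79925721e+02, -1.33219057e-03,  1.98678112e+01]), 'wrist_force': array([-0.09865762, -0.36112092,  0.65094067]), 'torque': array([-0.08100472, -0.02223507,  0.02555129]), 'opening': 0.08548424708148561}
side {'fx': 514.2392892611085, 'fy': 514.2392892611085, 'cx': 276.2906196523779, 'cy': 204.7202548626247, 'origin': array([0.51583066, 1.27598964, 0.86835675]), 'attitude': array([  56.90021156,   -0.44570927, -178.25470565])}
top {'fx': 538.7699206172454, 'fy': 538.7699206172454, 'cx': 275.0689907941446, 'cy': 206.50831053156537, 'origin': array([0.36704258, 0.06617963, 1.56928047]), 'attitude': array([ 6.92996591e+00, -4.68479389e-02, -9.09036739e+01])}
```

View pics/top0.png

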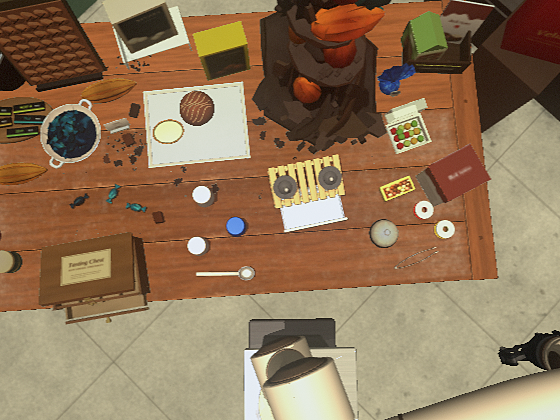

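View pics/side0.png

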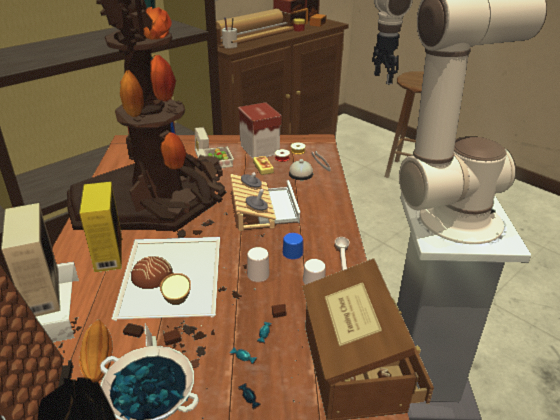

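Candidates for the cups: in the top view, white (202,194), white (196,245) and blue (235,226, a look-alike). The side view shows the white cup at (258,265) as taller and the one at (314,272) as shorter. So tall = top (202,194) and short = top (196,245).

```bash
cat > h.py <<'E'
import numpy as np,cv2
from scipy.spatial.transform import Rotation as Rn
from workcell import bot
def rot(a): return Rn.from_euler('xyz',a,degrees=True).as_matrix()
def ray(c,p):
    d=np.array([(p[0]-c["cx"])/c["fx"],-(p[1]-c["cy"])/c["fy"],-1.]);return rot(c["attitude"])@d
def onz(c,p,z):
    d=ray(c,p);o=c["origin"];return o+d*(z-o[2])/d[2]
def proj(c,P):
    v=rot(c["attitude"]).T@(np.asarray(P,float)-c["origin"]);return np.array([c["cx"]-c["fx"]*v[0]/v[2],c["cy"]+c["fy"]*v[1]/v[2]])
def tri(c1,p1,c2,p2):
    d1,d2=ray(c1,p1),ray(c2,p2);A=np.c_[d1,-d2];s=np.linalg.lstsq(A,c2["origin"]-c1["origin"],rcond=None)[0]
    a,b=c1["origin"]+s[0]*d1,c2["origin"]+s[1]*d2;return (a+b)/2,np.linalg.norm(a-b)
def blobs(mask,amin=50):
    n,l,s,ce=cv2.connectedComponentsWithStats(mask.astype(np.uint8));return [(ce[i].round(2),s[i]) for i in range(1,n) if s[i][4]>=amin]
def save(im,name,k=1): cv2.imwrite("pics/"+name,cv2.resize(im,None,fx=k,fy=k,interpolation=cv2.INTER_CUBIC)[:,:,::-1])
E
python3 - <<'E'
from h import *
t=bot.camera("top");s=bot.camera("side")
def white(im):
    h=cv2.cvtColor(im,cv2.COLOR_RGB2HSV);return (h[...,1]<50)&(h[...,2]>150)
m=white(t["color"])
for b in blobs(m,60):
    x,y=b[0]
    if 150<x<360 and 170<y<280: print("top",b,onz(t,b[0],.05).round(4))
for b in blobs(white(s["color"]),60):
    x,y=b[0]
    if 220<x<340 and 170<y<320: print("side",b)
a=cv2.resize(t["color"][150:265,170:360],None,fx=4,fy=4,interpolation=cv2.INTER_CUBIC)
cv2.imwrite("pics/c1.png",a[:,:,::-1])
a=cv2.resize(s["color"][160:300,220:350],None,fx=4,fy=4,interpolation=cv2.INTER_CUBIC)
cv2.imwrite("pics/c2.png",a[:,:,::-1])
E
```

```text
top (array([200.87, 194.03]), array([192, 186,  19,  17, 246], dtype=int32)) [0.5908 0.2728 0.05  ]
top (array([312.19, 213.32]), array([ 280,  194,   68,   38, 1529], dtype=int32)) [ 0.5305 -0.0429  0.05  ]
top (array([195.89, 245.02]), array([187, 237,  18,  17, 244], dtype=int32)) [0.4459 0.2867 0.05  ]
top (array([217.43, 273.39]), array([196, 269,  45,   7,  99], dtype=int32)) [0.3657 0.2263 0.05  ]
top (array([246.28, 272.7 ]), array([242, 269,  10,   8,  60], dtype=int32)) [0.3663 0.1455 0.05  ]
side (array([293.08, 196.65]), array([287, 180,  13,  34,  93], dtype=int32))
side (array([282.27, 204.4 ]), array([269, 187,  29,  35, 647], dtype=int32))
side (array([257.5 , 253.33]), array([248, 247,  20,  14, 200], dtype=int32))
side (array([314.42, 265.39]), array([304, 259,  21,  14, 211], dtype=int32))
```

View pics/c1.png

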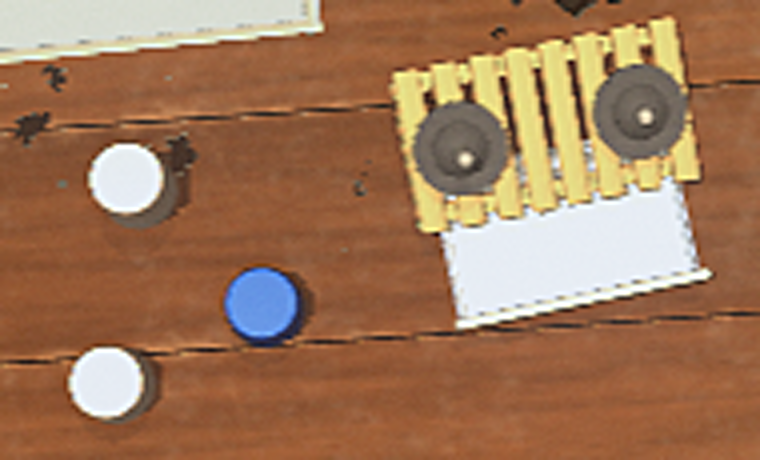

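View pics/c2.png

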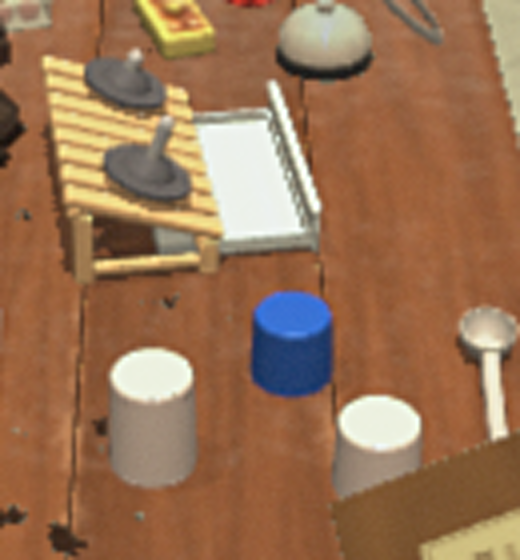

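Top crop: the white tops are at about (127,178) and (107,382), the blue look-alike is at (262,305), and the peg tips are at (465,158) and (645,117). The side crop confirms the left white cup is the tall one and the right white cup is the short one.

Run:
```python
from h import *
t=bot.camera("top");s=bot.camera("side")
for n,a,b in [("tall",(200.87,194.03),(257.5,253.33)),("short",(195.89,245.02),(314.42,265.39)),("tipL",(286.1,189.4),(261.4,190.4)),("tipS",(331.1,179.2),(253.2,174)),
 ("trayFrontL",(284.6,231.1),(299,213)),("trayFrontR",(347.7,218.2),(288.5,181.5))]:
    p,e=tri(t,a,s,b);print(n,p.round(4),round(e,4))
L=onz(t,(284.6,231.3),.045);R=onz(t,(347.8,218.2),.045)
d=L-R;print("tray",L,R,np.linalg.norm(d),"yaw",np.degrees(np.arctan2(-d[0],d[1])))
h=cv2.cvtColor(t["color"],cv2.COLOR_RGB2HSV)
m=((h[...,1]<90)&(h[...,2]<130)).astype(np.uint8)
for b in blobs(m[:,:],100):
    if 260<b[0][0]<350 and 160<b[0][1]<210: print("collar",b,onz(t,b[0],.07))
```

```text
tall [0.5877 0.2705 0.067 ] 0.0012
short [0.4455 0.2872 0.0467] 0.0011
tipL [0.5911 0.0311 0.1042] 0.0018
tipS [ 0.6222 -0.0956  0.0845] 0.0006
trayFrontL [0.4818 0.0359 0.033 ] 0.0014
trayFrontR [ 0.5152 -0.1456  0.0315] 0.0034
tray [0.48107087 0.03611839 0.045     ] [ 0.51554881 -0.14419671  0.045     ] 0.1835817659196517 yaw 10.824831683941458
collar (array([329.49, 177.36]), array([319, 166,  23,  24, 413], dtype=int32)) [ 0.62967552 -0.09278735  0.07      ]
collar (array([284.64, 186.52]), array([273, 175,  24,  24, 410], dtype=int32)) [0.60550114 0.03423692 0.07      ]
```

```bash
cat >> h.py <<'E'
def delta(p,R=None,o=None):
    "turn first (rotvec deg, tool axes), then shift (cm, tool axes after the turn)"
    o=o or bot.get_obs();R0=rot(o["tcp_rot"]);R=R0 if R is None else R
    print("turn",np.degrees(Rn.from_matrix(R0.T@R).as_rotvec()).round(2),"shift cm",(R.T@(np.asarray(p)-o["ee_pos"])*100).round(2),"axes",[o["ee_pos"].round(4).tolist(),o["tcp_rot"].round(1).tolist()])
    return R
def down(yaw): return rot([180,0,yaw])
E
python3 - <<'E'
from h import *
delta([.44,-.065,.2],down(10.8))
E
```

```text
turn [-0.02  0.    9.07] shift cm [ 33.33 -39.68   0.71] axes [[0.1869, -0.5172, 0.2071], [-180.0, -0.0, 19.9]]
```

>>> arm_command:
  increments:
    - [1,0,0,0,0,0,9.07]
    - [1,3.7,-4.4,0,0,0,0]
    - [1,3.7,-4.4,0,0,0,0]
    - [1,3.7,-4.4,0,0,0,0]
    - [1,3.7,-4.4,0,0,0,0]
    - [1,3.7,-4.4,0,0,0,0]
    - [1,3.7,-4.4,0,0,0,0]
    - [1,3.7,-4.4,0,0,0,0]
    - [1,3.7,-4.4,0,0,0,0]
    - [1,3.7,-4.4,0,0,0,0]

```text
time: 1.55
ee_pos: [0.4405, -0.064, 0.2075]
tcp_rot: [180.0, -0.0, 10.8]
wrist_force: [1.3, -1.5, -0.4]
opening: -0.0001
```

Run:
```python
from h import *
c=bot.camera("wrist");save(c["color"],"w1.png");print({k:v for k,v in c.items() if k!="color"})
o=bot.get_obs();R=rot(o["tcp_rot"]);print("cam in tool",R.T@(c["origin"]-o["ee_pos"]),o["opening"])
delta([.44,-.065,.026],down(10.8))
```

```text
{'fx': 365.84638211219647, 'fy': 365.84638211219647, 'cx': 280.0137756736817, 'cy': 202.9560808803534, 'origin': array([ 0.52005381, -0.04882557,  0.37380899]), 'attitude': array([-1.81675422e+01,  5.01413956e-02, -7.91876720e+01])}
cam in tool [ 0.07814332  0.00418923 -0.16680922] 0.00015933075253586946
turn [-0.11 -0.09  0.2 ] shift cm [-0.38  0.51 18.09] axes [[0.4427, -0.0593, 0.2069], [-179.9, -0.1, 11.0]]
```

View pics/w1.png

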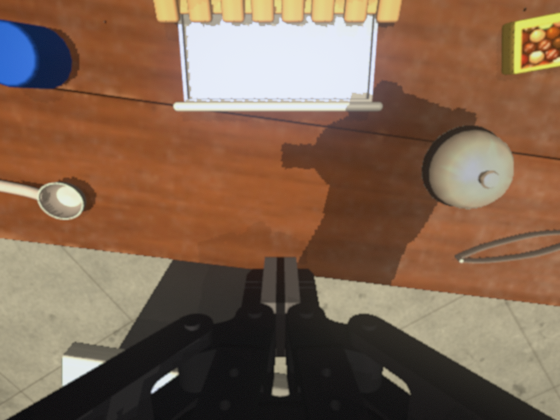

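The wrist view shows the tray front as a level bar from (175,106) to (382,106), so the yaw matches. The rack's front edge is at row 20.

>>> arm_command:
  increments:
    - [1,-0.4,0.4,4.5,0,0,0]
    - [1,0,0,4.5,0,0,0]
    - [1,0,0,4.5,0,0,0]
    - [1,0,0,4.5,0,0,0]
    - [1,0,0,0,0,0,0]

```text
time: 2.22
ee_pos: [0.4343, -0.0702, 0.0247]
tcp_rot: [-179.9, 0.3, 10.8]
wrist_force: [-0.5, -0.0, 0.4]
opening: 0.0
```

Run:
```python
from h import *
c=dict(fx=365.846,fy=365.846,cx=280.01,cy=202.956,origin=np.array([ 0.52005381, -0.04882557,  0.37380899]),attitude=[-18.1675,.05014,-79.18767])
f=[onz(c,p,.042) for p in [(175,107),(382,107)]]
print(f,np.linalg.norm(f[0]-f[1]))
m=(f[0]+f[1])/2
delta(m*[1,1,0]+[0,0,.026],down(10.8))
c=bot.camera("wrist");save(c["color"],"w2.png")
```

```text
[array([0.48290993, 0.03836069, 0.042     ]), array([ 0.51704891, -0.14034164,  0.042     ])] 0.18193403534562377
turn [-0.11  0.3   0.  ] shift cm [ 6.82 -0.66 -0.13] axes [[0.4343, -0.0702, 0.0247], [-179.9, 0.3, 10.8]]
```

>>> arm_command:
  increments:
    - [1,2.5,-0.6,0,0,0,0]
    - [1,2.2,0,0,0,0,0]
    - [1,1,0,0,0,0,0]
    - [1,1,0,0,0,0,0]
    - [1,1,0,0,0,0,0]
    - [1,1,0,0,0,0,0]
    - [1,0.5,0,0,0,0,0]
    - [1,0.5,0,0,0,0,0]

```text
time: 3.28
ee_pos: [0.531, -0.0464, 0.0272]
tcp_rot: [-180.0, 0.0, 10.8]
wrist_force: [0.3, -0.2, -0.0]
opening: 0.0
```

>>> arm_command:
  increments:
    - [1,0.5,0,0,0,0,0]
    - [1,0.3,0,0,0,0,0]

```text
time: 3.52
ee_pos: [0.5389, -0.0449, 0.0273]
tcp_rot: [180.0, -0.0, 10.8]
wrist_force: [0.4, -0.3, 0.9]
opening: 0.0003
```

>>> arm_command:
  increments:
    - [1,0.4,0,0,0,0,0]
    - [1,0.4,0,0,0,0,0]
    - [1,0,0,0,0,0,0]

```text
time: 3.9
ee_pos: [0.5467, -0.0434, 0.0272]
tcp_rot: [-180.0, 0.0, 10.8]
wrist_force: [0.4, -0.4, -0.3]
opening: 0.0
```

Run:
```python
from h import *
c=bot.camera("wrist");s=bot.camera("side")
a=np.vstack([cv2.resize(s["color"][150:260,200:360],(560,385)),c["color"][0:210]]);save(a,"w3.png")
```

```text
(no output)
```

View pics/w3.png

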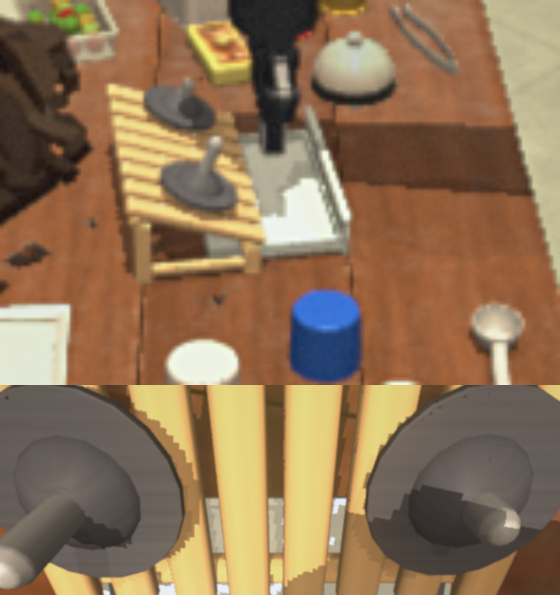

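The finger stands above the tray floor, apparently inside the front lip, so I'll check the tray's position and its real height.

Run:
```python
from h import *
t=bot.camera("top");s=bot.camera("side");o=bot.get_obs()
print("tcp in side",proj(s,o["ee_pos"]),"top",proj(t,o["ee_pos"]))
xr=np.array([np.cos(np.radians(10.8)),np.sin(np.radians(10.8)),0]);yr=np.array([-xr[1],xr[0],0])
m=np.array([.4995,-.052,0])
for sh in (0,.05):
  for yy in (.092,-.092):
    for z in (.003,.024,.045): 
        P=m+xr*sh+yr*yy+[0,0,z];print(sh,yy,z,"side",proj(s,P).round(1),"top",proj(t,P).round(1))
A=cv2.resize(s["color"][165:235,230:320],None,fx=8,fy=8,interpolation=cv2.INTER_NEAREST)
save(A,"w4.png")
```

```text
tcp in side [277.29489508 199.41969597] top [311.70928098 208.68967168]
0 0.092 0.003 side [298.3 221.9] top [283.6 232. ]
0 0.092 0.024 side [298.5 216. ] top [283.7 231.4]
0 0.092 0.045 side [298.7 210. ] top [283.8 230.9]
0 -0.092 0.003 side [287.3 189.5] top [345.2 219.2]
0 -0.092 0.024 side [287.4 183.9] top [346.2 218.5]
0 -0.092 0.045 side [287.6 178.3] top [347.1 217.8]
0.05 0.092 0.003 side [281.5 223.3] top [280.1 215.3]
0.05 0.092 0.024 side [281.6 217.4] top [280.1 214.5]
0.05 0.092 0.045 side [281.7 211.4] top [280.2 213.7]
0.05 -0.092 0.003 side [272.  190.7] top [341.5 202.6]
0.05 -0.092 0.024 side [272.  185.1] top [342.4 201.7]
0.05 -0.092 0.045 side [272.  179.4] top [343.3 200.7]
```

View pics/w4.png

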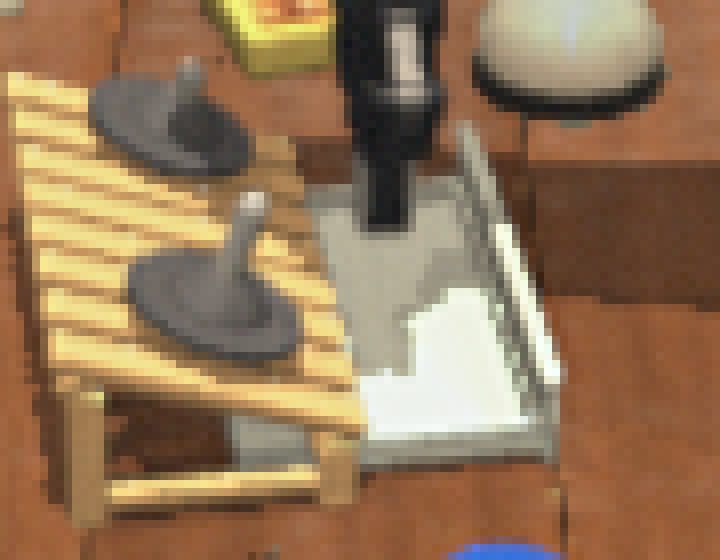

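Reported TCP z is 0.027, but the visible fingertips sit about 20 mm higher (about z 0.048), so they passed over the tray lip and the tray has not moved. I'll lift, back off and touch the table lightly to calibrate the tip height.

>>> arm_command:
  increments:
    - [1,0,0,-3,0,0,0]
    - [1,-4,0,-1,0,0,0]
    - [1,-4,0,0,0,0,0]
    - [1,-4,0,0,0,0,0]
    - [1,0,0,3,0,0,0]
    - [1,0,0,1,0,0,0]
    - [1,0,0,0.5,0,0,0]
    - [1,0,0,0.3,0,0,0]
    - [1,0,0,0,0,0,0]

```text
time: 5.22
ee_pos: [0.429, -0.0659, 0.0195]
tcp_rot: [180.0, -0.0, 10.8]
wrist_force: [-0.1, -0.7, 0.9]
opening: -0.0
```

Run:
```python
from h import *
s=bot.camera("side");o=bot.get_obs();print(o["ee_pos"],o["wrist_force"],proj(s,o["ee_pos"]))
A=cv2.resize(s["color"][155:235,240:340],None,fx=8,fy=8,interpolation=cv2.INTER_NEAREST)
w=cv2.resize(bot.camera("wrist")["color"],(0,0),fx=.5,fy=.5);A[:210,:280]=w
save(A[:600],"w5.png")
```

```text
[ 0.42900772 -0.06594702  0.01961852] [ 0.5668674   0.31502206 -0.498906  ] [315.55200344 198.48300822]
```

View pics/w5.png

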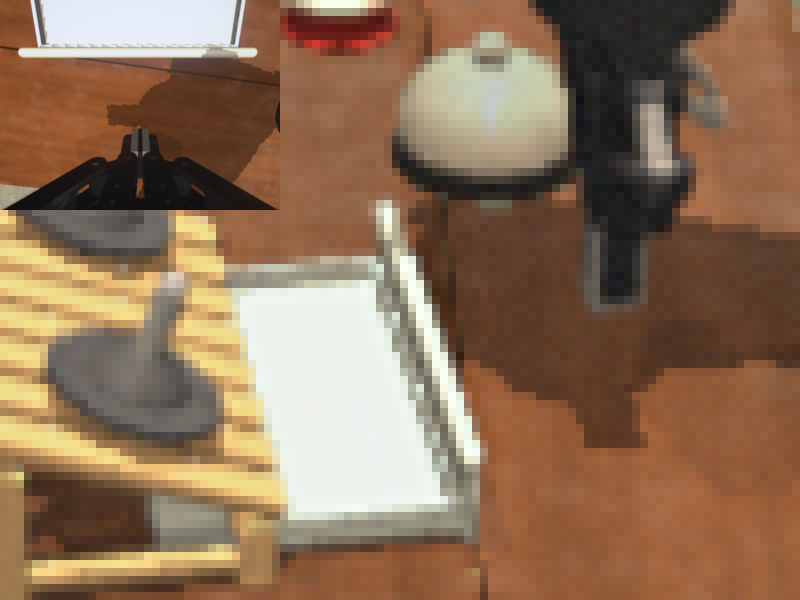

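The visible tip is at (317,193.5), while the TCP projects to (315.6,198.5). The fingers therefore end about 18 mm short of the reported TCP. Next I'll confirm that by touching the table.

>>> arm_command:
  increments:
    - [1,0,0,1,0,0,0]
    - [1,0,0,0.4,0,0,0]
    - [1,0,0,0.2,0,0,0]
    - [1,0,0,0.1,0,0,0]
    - [1,0,0,0,0,0,0]

```text
time: 5.95
ee_pos: [0.4287, -0.066, 0.0023]
tcp_rot: [180.0, -0.0, 10.8]
wrist_force: [-0.4, -0.3, 0.4]
opening: 0.0002
```

>>> arm_command:
  increments:
    - [1,0,0,0.2,0,0,0]
    - [1,0,0,0.2,0,0,0]
    - [1,0,0,0.2,0,0,0]
    - [1,0,0,0.2,0,0,0]
    - [1,0,0,0,0,0,0]

```text
time: 6.58
ee_pos: [0.4285, -0.066, -0.0059]
tcp_rot: [-180.0, 0.0, 10.8]
wrist_force: [0.8, 0.7, 0.8]
opening: 0.0003
```

>>> arm_command:
  increments:
    - [1,0,0,0.2,0,0,0]
    - [1,0,0,0.2,0,0,0]
    - [1,0,0,0.2,0,0,0]
    - [1,0,0,0,0,0,0]

```text
time: 7.08
ee_pos: [0.4285, -0.0659, -0.0119]
tcp_rot: [-180.0, 0.0, 10.8]
wrist_force: [0.7, -0.3, -0.7]
opening: -0.0003
```

>>> arm_command:
  increments:
    - [1,0,0,0.2,0,0,0]
    - [1,0,0,0,0,0,0]

```text
time: 7.32
ee_pos: [0.4286, -0.0659, -0.0139]
tcp_rot: [-180.0, 0.0, 10.8]
wrist_force: [0.7, -0.6, 0.4]
opening: 0.0002
```

>>> arm_command:
  increments:
    - [1,0,0,0.2,0,0,0]
    - [1,0,0,0,0,0,0]

```text
time: 7.58
ee_pos: [0.4286, -0.066, -0.0159]
tcp_rot: [-180.0, 0.0, 10.8]
wrist_force: [-0.1, -0.2, -0.4]
opening: 0.0001
```

>>> arm_command:
  increments:
    - [1,0,0,0.2,0,0,0]
    - [1,0,0,0,0,0,0]

```text
time: 7.82
ee_pos: [0.4285, -0.0659, -0.0179]
tcp_rot: [-180.0, 0.0, 10.8]
wrist_force: [-0.2, -0.1, 0.6]
opening: 0.0001
```

>>> arm_command:
  increments:
    - [1,0,0,0.15,0,0,0]
    - [1,0,0,0,0,0,0]

```text
time: 8.07
ee_pos: [0.4286, -0.066, -0.0193]
tcp_rot: [-180.0, 0.0, 10.8]
wrist_force: [-0.1, 0.0, -1.7]
opening: -0.0
```

>>> arm_command:
  increments:
    - [1,0,0,0.15,0,0,0]
    - [1,0,0,0,0,0,0]

```text
time: 8.32
ee_pos: [0.4286, -0.0659, -0.0208]
tcp_rot: [-180.0, 0.0, 10.8]
wrist_force: [0.4, -0.0, -0.2]
opening: 0.0001
```

Run:
```python
from h import *
s=bot.camera("side");t=bot.camera("top");o=bot.get_obs();print(o["ee_pos"],o["wrist_force"],proj(s,o["ee_pos"]))
A=cv2.resize(s["color"][155:235,240:340],None,fx=7,fy=7,interpolation=cv2.INTER_NEAREST)
save(A[:600],"w6.png")
```

```text
[ 0.42863477 -0.06597174 -0.02074754] [ 0.38858124 -0.4460682   0.38353303] [315.03235181 209.38420798]
```

Run:
```python
from h import *
s=bot.camera("side");o=bot.get_obs()
g=s["color"].astype(int).sum(2)
print(g[192:214,308:326])
for z in (0,.02): print(proj(s,[*o["ee_pos"][:2],z]))
```

```text
[[195 195 209 215 214 104  92  64  87  87  84 118 114 112  82  88 145 197]
 [195 199 209 218 206 109  98  93  88  95  89  81 108 101  92 107 166 203]
 [202 205 203 213 199 130 119  90  71 102  97  83  99  89  82 139 172 197]
 [191 191 207 205 218 200 171  87  81  97 101 106 139 104 121 144 183 174]
 [205 190 200 213 220 231 217  94  94 105 113 172 214 170 156 161 164 180]
 [193 191 200 198 216 257 221 107 107 102 129 170 227 163 170 166 158 187]
 [189 194 196 199 206 268 236  85  95 100 114 185 227 172 165 162 164 162]
 [200 200 199 196 219 282 233 111  97  98 108 156 200 180 179 171 173 168]
 [200 202 210 205 209 281 238 113 101 107 112 164 199 181 167 161 161 175]
 [189 193 189 200 227 272 198  99  95  93 123 189 204 168 166 173 180 164]
 [187 183 189 204 222 268 181  92  83  97 125 200 196 168 148 203 277 274]
 [177 192 187 189 223 275 176 119 136 145 166 224 171 168 160 206 298 292]
 [176 183 186 192 214 246 245 241 243 226 213 185 185 180 199 281 298 290]
 [184 179 184 180 187 210 209 195 202 189 183 206 272 289 285 304 292 288]
 [280 276 278 268 204 181 185 188 167 158 170 173 236 297 301 295 301 296]
 [305 294 286 301 278 195 205 194 188 168 171 161 204 296 296 296 298 294]
 [300 291 292 292 294 194 187 185 191 185 186 180 216 294 299 290 300 295]
 [303 275 286 297 298 189 181 182 188 185 195 188 182 230 296 293 301 290]
 [302 294 284 293 287 201 174 189 181 189 172 190 160 204 296 301 291 298]
 [306 302 280 295 297 276 187 186 194 198 192 193 184 208 293 295 286 286]
 [304 293 283 286 302 290 201 225 293 287 287 299 300 307 296 295 285 294]
 [314 294 281 286 301 299 288 294 320 306 305 318 330 318 312 295 299 307]]
[315.3489019  203.81434254]
[315.66845903 198.37339026]
```

>>> arm_command:
  increments:
    - [1,0,0,0.2,0,0,0]
    - [1,0,0,0,0,0,0]

```text
time: 8.72
ee_pos: [0.4285, -0.0659, -0.0229]
tcp_rot: [-180.0, 0.0, 10.8]
wrist_force: [-0.2, 0.2, -0.2]
opening: -0.0002
```

>>> arm_command:
  increments:
    - [1,0,0,0.2,0,0,0]
    - [1,0,0,0,0,0,0]

```text
time: 8.98
ee_pos: [0.4288, -0.066, -0.024]
tcp_rot: [180.0, -0.0, 10.8]
wrist_force: [-2.5, -0.4, 8.0]
opening: -0.0002
```

>>> arm_command:
  increments:
    - [1,0,0,0.2,0,0,0]
    - [1,0,0,0,0,0,0]

```text
time: 9.22
ee_pos: [0.4289, -0.066, -0.0241]
tcp_rot: [180.0, -0.1, 10.8]
wrist_force: [-13.0, 2.4, 30.8]
opening: -0.0001
```

Contact comes at a reported z of −0.024, so the real fingertips (shut) end 24 mm behind the reported TCP. Now I'll push the tray with the tip about 12 mm above the table.

>>> arm_command:
  increments:
    - [1,0,0,-1.2,0,0,0]
    - [1,2.7,0,0,0,0,0]
    - [1,2.7,0,0,0,0,0]
    - [1,1,0,0,0,0,0]
    - [1,1,0,0,0,0,0]
    - [1,1,0,0,0,0,0]
    - [1,1,0,0,0,0,0]
    - [1,0.7,0,0,0,0,0]

```text
time: 10.22
ee_pos: [0.5282, -0.0469, -0.0149]
tcp_rot: [-180.0, 0.0, 10.8]
wrist_force: [-2.2, -0.0, -0.8]
opening: -0.0002
```

>>> arm_command:
  increments:
    - [1,0.4,0,0,0,0,0]
    - [1,0.4,0,0,0,0,0]

```text
time: 10.48
ee_pos: [0.5358, -0.0455, -0.0148]
tcp_rot: [-180.0, 0.0, 10.8]
wrist_force: [-1.1, 0.2, -1.4]
opening: 0.0003
```

>>> arm_command:
  increments:
    - [1,0.4,0,0,0,0,0]
    - [1,0.4,0,0,0,0,0]

```text
time: 10.72
ee_pos: [0.5435, -0.044, -0.0148]
tcp_rot: [-180.0, 0.0, 10.8]
wrist_force: [-15.1, -2.4, 1.1]
opening: 0.0002
```

>>> arm_command:
  increments:
    - [1,0.4,0,0,0,0,0]
    - [1,0.2,0,0,0,0,0]

```text
time: 10.98
ee_pos: [0.5434, -0.044, -0.0151]
tcp_rot: [-180.0, 0.7, 10.7]
wrist_force: [-40.8, -7.7, 23.4]
opening: 0.0003
```

>>> arm_command:
  increments:
    - [1,0.3,0,0,0,0,0]
    - [1,0.0,0,0,0,0,0]

```text
time: 11.22
ee_pos: [0.5433, -0.044, -0.0152]
tcp_rot: [-180.0, 1.0, 10.7]
wrist_force: [-50.5, -8.9, 30.0]
opening: 0.0001
```

The tray is home: it stopped hard at x = 0.5434 after about 54 mm of travel. I'll back off, rise and look at the collars from close by.

>>> arm_command:
  increments:
    - [1,-1.5,0,0,0,0,0]
    - [1,-1.5,0,0,0,0,0]
    - [0.0,0,0,-6,0,0,0]
    - [-1,0,0,-6,0,0,0]
    - [-1,0,0,-5,0,0,0]
    - [-1,0,0,0,0,0,0]
    - [-1,0,0,0,0,0,0]

```text
time: 12.1
ee_pos: [0.523, -0.048, 0.155]
tcp_rot: [180.0, -0.0, 10.8]
wrist_force: [-0.6, -0.4, -1.7]
opening: 0.0856
```

Run:
```python
from h import *
o=bot.get_obs();c=bot.camera("wrist");s=bot.camera("side")
np.savez("w7.npz",**{k:v for k,v in c.items()})
print(o["ee_pos"],o["tcp_rot"],o["opening"],c["origin"],c["attitude"])
a=np.zeros((600,720,3),np.uint8);a[:420,:560]=c["color"];k=cv2.resize(s["color"][165:225,230:320],(270,180));a[420:,:270]=k
save(a,"w7.png")
```

```text
[ 0.52300171 -0.04796045  0.1550194 ] [ 1.79994924e+02 -3.45193208e-02  1.08047425e+01] 0.08557953910459186 [ 0.60258843 -0.03280703  0.321301  ] [-1.81784151e+01  6.61361196e-02 -7.91898346e+01]
```

View pics/w7.png

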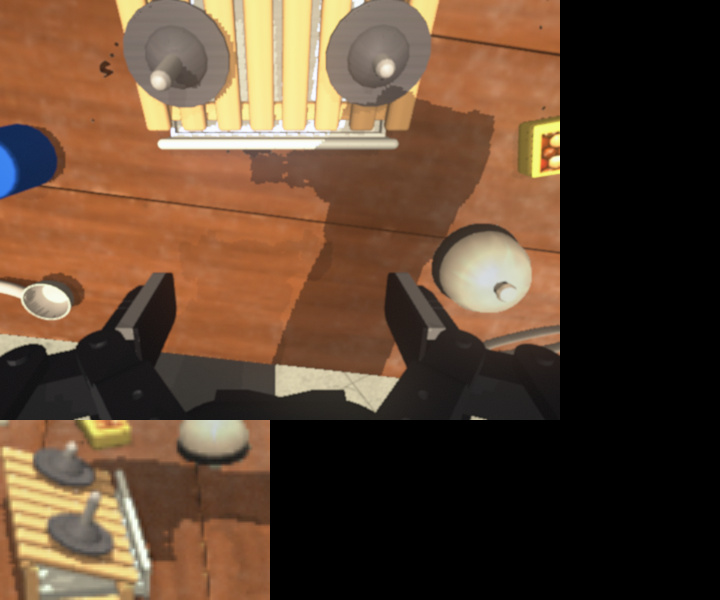

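The wrist view shows the tray bar flush under the rack front at row 144. Peg tips are at (161,79) for the long peg and (386,68) for the short one, with both collars up.

```bash
cat >> h.py <<'E'
Y=10.8;xr=np.array([np.cos(np.radians(Y)),np.sin(np.radians(Y)),0]);yr=np.array([-xr[1],xr[0],0])
ax=np.cos(np.radians(20))*np.array([0,0,1])-np.sin(np.radians(20))*xr
E
python3 - <<'E'
from h import *
c=dict(np.load("w7.npz"));t=bot.camera("top");s=bot.camera("side")
for n,w,tt,ss,L in [("L",(161,79),(286.1,189.4),(261.4,190.4),.046),("S",(386,68),(331.1,179.2),(253.2,174),.026)]:
    a,e=tri(c,w,s,ss);b,e2=tri(c,w,t,tt);d,e3=tri(t,tt,s,ss);print(n,a.round(4),round(e,4),b.round(4),round(e2,4),d.round(4),round(e3,4))
    p=(a+d)/2;seat=p-(L-.004)*ax;print(" seat",seat.round(4),"rack xy rel",(seat@xr).round(4),(seat@yr).round(4))
    # predicted disc outline extremes in the wrist picture
    q=[proj(c,seat+.034*(np.cos(u)*yr+np.sin(u)*np.cross(ax,yr))) for u in np.linspace(0,6.28,60)];q=np.array(q);print(" disc px",q.min(0).round(1),q.max(0).round(1))
o=bot.get_obs()
delta([.5885,.2705,.16],down(10.8))
E
```

```text
L [0.591  0.0332 0.1052] 0.002 [0.5917 0.0316 0.1096] 0.0013 [0.5911 0.0311 0.1042] 0.0018
 seat [0.6052 0.0348 0.0652] rack xy rel 0.601 -0.0792
 disc px [125.5  -0.6] [231.6 107.6]
S [ 0.6226 -0.0939  0.0856] 0.0006 [ 0.6238 -0.0968  0.074 ] 0.0003 [ 0.6222 -0.0956  0.0845] 0.0006
 seat [ 0.6298 -0.0933  0.0644] rack xy rel 0.6011 -0.2097
 disc px [327.1  -0.6] [432.9 107.4]
turn [-0.03  0.11  0.  ] shift cm [ 12.46 -30.04  -0.6 ] axes [[0.5224, -0.0479, 0.154], [-180.0, 0.1, 10.8]]
```

>>> arm_command:
  increments:
    - [-1,0,-5,-0.3,0,0,0]
    - [-1,0,-5,0,0,0,0]
    - [-1,2,-5,0,0,0,0]
    - [-1,3.5,-5,0,0,0,0]
    - [-1,3.5,-5,0,0,0,0]
    - [-1,3.5,-5,0,0,0,0]
    - [-1,0,0,0,0,0,0]
    - [-1,0,0,0,0,0,0]

```text
time: 13.3
ee_pos: [0.5998, 0.2059, 0.1603]
tcp_rot: [-177.0, 0.2, 17.5]
wrist_force: [0.6, -0.5, -0.3]
opening: 0.0856
```

Run:
```python
from h import *
c=bot.camera("wrist");o=bot.get_obs()
h=cv2.cvtColor(c["color"],cv2.COLOR_RGB2HSV);m=(h[...,1]<45)&(h[...,2]>170)
for b in blobs(m,800): print(b,onz(c,b[0],.07).round(4))
print(o["opening"],"expected px",proj(c,[.5877,.2705,.07]))
delta([.5877,.2705,.008],down(10.8))
save(c["color"],"w8.png")
```

```text
(array([297.59,  28.67]), array([   44,     0,   397,    88, 17417], dtype=int32)) [0.7099 0.2341 0.07  ]
(array([197.89, 185.01]), array([ 165,  153,   66,   65, 3311], dtype=int32)) [0.5889 0.2711 0.07  ]
0.08530096603545526 expected px [198.27983589 186.78297056]
turn [-3.    0.29  6.71] shift cm [ 0.03 -6.6  15.29] axes [[0.5997, 0.2056, 0.1609], [-177.0, 0.1, 17.5]]
```

View pics/w8.png

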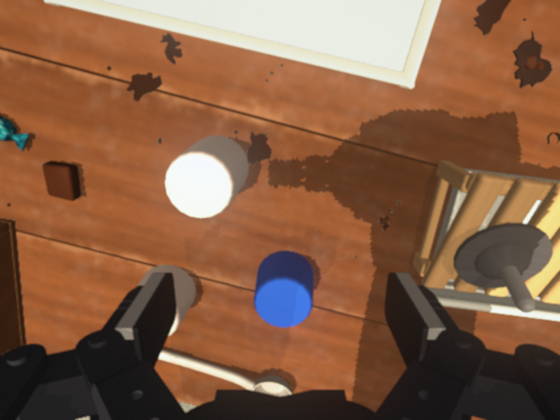

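The tall cup's top is at (198,185), which agrees with the estimate to within 2 mm. The tool drifted in that fast move, so I'll correct it.

>>> arm_command:
  increments:
    - [-1,0,0,0,-3,0.3,6.7]
    - [-1,0.1,-3.3,0,0,0,0]
    - [-1,0.1,-3.3,0,0,0,0]
    - [-1,0,0,3,0,0,0]
    - [-1,0,0,0,0,0,0]

```text
time: 13.98
ee_pos: [0.6001, 0.209, 0.1317]
tcp_rot: [-177.1, 0.2, 17.8]
wrist_force: [0.2, 0.6, -0.3]
opening: 0.0853
```

Run:
```python
from h import *
delta([.5905,.271,.008],down(10.8))
```

```text
turn [-2.92  0.39  7.02] shift cm [ 0.22 -6.28 12.37] axes [[0.6001, 0.209, 0.1317], [-177.1, 0.2, 17.8]]
```

Run:
```python
from h import *
o=bot.get_obs();print(o["q"].round(1),o["qd"].round(1))
```

```text
[ 17.8  16.2  14.6  88.6   2.9 179.9] [-0.5 -0.6  3.1  1.9 -0.2  0. ]
```

Joint 6 is at its 180° stop. Yaw = q1 − q6 + 180, so I'll grasp with yaw about 33°, which the round cup allows.

Run:
```python
from h import *
delta([.5885+.0017,.2708+.001,.095],down(33))
```

```text
turn [ -2.94  -0.18 -15.18] shift cm [ 2.59 -5.81  3.67] axes [[0.6001, 0.209, 0.1317], [-177.1, 0.2, 17.8]]
```

>>> arm_command:
  increments:
    - [-1,0,0,0,-1.5,-0.1,-7.6]
    - [-1,0,0,0,-1.5,-0.1,-7.6]
    - [-1,0.65,-1.5,0,0,0,0]
    - [-1,0.65,-1.5,0,0,0,0]
    - [-1,0.65,-1.5,0,0,0,0]
    - [-1,0.65,-1.3,0,0,0,0]
    - [-1,0,0,1.5,0,0,0]
    - [-1,0,0,0,0,0,0]

```text
time: 14.98
ee_pos: [0.5914, 0.2705, 0.1163]
tcp_rot: [179.9, 0.0, 32.9]
wrist_force: [-0.9, 0.2, -0.1]
opening: 0.0855
```

Run:
```python
from h import *
c=bot.camera("wrist");print(bot.get_obs()["q"].round(1))
h=cv2.cvtColor(c["color"],cv2.COLOR_RGB2HSV);m=(h[...,1]<45)&(h[...,2]>170)
for b in blobs(m,800): print(b,onz(c,b[0],.07).round(4))
delta([.5885+.0017,.2708+.001,.008],down(33))
```

```text
[ 2.460e+01  1.800e+01  1.530e+01  8.720e+01 -1.000e-01  1.717e+02]
(array([439.29,  57.99]), array([  223,     0,   337,   169, 30675], dtype=int32)) [0.7171 0.2489 0.07  ]
(array([270.14, 197.41]), array([241, 186,  58,  26, 913], dtype=int32)) [0.6006 0.2833 0.07  ]
(array([173.08, 351.68]), array([ 154,  326,   36,   47, 1047], dtype=int32)) [0.4672 0.2797 0.07  ]
turn [ 0.12 -0.05 -0.1 ] shift cm [-0.04 -0.2  10.93] axes [[0.5917, 0.2703, 0.1173], [179.9, -0.0, 32.9]]
```

>>> arm_command:
  increments:
    - [-1,0,-0.2,3,0,0,0]
    - [-1,0,0,3,0,0,0]
    - [-1,0,0,3,0,0,0]
    - [-1,0,0,1.9,0,0,0]
    - [-1,0,0,0,0,0,0]

```text
time: 15.65
ee_pos: [0.5908, 0.2719, 0.0084]
tcp_rot: [179.9, -0.0, 32.9]
wrist_force: [0.4, 0.3, 0.9]
opening: 0.0855
```

>>> arm_command:
  increments:
    - [0,0,0,0,0,0,0]
    - [0.5,0,0,0,0,0,0]
    - [0.6,0,0,0,0,0,0]
    - [0.8,0,0,0,0,0,0]
    - [1,0,0,0,0,0,0]
    - [1,0,0,0,0,0,0]
  grip_force: 50

```text
time: 16.4
ee_pos: [0.5926, 0.273, 0.0117]
tcp_rot: [179.8, -0.3, 32.9]
wrist_force: [-2.1, -1.0, 6.0]
opening: 0.0533
```

The tall cup is gripped: the opening of 53.3 mm fits the taper. Lift it and plan the hover above the long peg.

>>> arm_command:
  increments:
    - [1,0,0,-1,0,0,0]
    - [1,0,0,-3,0,0,0]
    - [1,0,0,-4,0,0,0]
    - [1,0,0,-4,0,0,0]
    - [1,0,0,-4,0,0,0]
    - [1,0,0,0,0,0,0]

```text
time: 17.15
ee_pos: [0.5922, 0.2733, 0.1741]
tcp_rot: [179.8, -0.5, 32.9]
wrist_force: [0.7, 0.2, -2.1]
opening: 0.0535
```

```bash
cat >> h.py <<'E'
Rt=down(Y)@Rn.from_euler('y',20,degrees=True).as_matrix()
seatL=np.array([.6052,.0348,.0652]);seatS=np.array([.6298,-.0933,.0644])
E
python3 - <<'E'
from h import *
o=bot.get_obs();print(o["opening"],Rt[:,2],-ax)
tg=seatL+ax*.0817+.004*Rt[:,0];print(tg)
delta([tg[0]-.01,tg[1],.18]); delta(tg,Rt)
R0=rot(o["tcp_rot"]);print("yaw turn",np.degrees(Rn.from_matrix(R0.T@down(Y)).as_rotvec()))
E
```

```text
0.05346727887206997 [ 0.33596203  0.06408818 -0.93969262] [ 0.33596203  0.06408818 -0.93969262]
[0.58144409 0.03026832 0.14334097]
turn [0. 0. 0.] shift cm [-14.94  19.28  -0.66] axes [[0.5922, 0.2733, 0.1741], [179.8, -0.5, 32.9]]
turn [-3.79 19.19 21.9 ] shift cm [-6.32 23.67  0.98] axes [[0.5922, 0.2733, 0.1741], [179.8, -0.5, 32.9]]
yaw turn [ 0.07329851 -0.55879277 22.12361366]
```

>>> arm_command:
  increments:
    - [1,-1.9,2.4,0,0,0,0]
    - [1,-1.9,2.4,0,0,0,0]
    - [1,-1.9,2.4,-0.3,0,0,0]
    - [1,-1.9,2.4,-0.3,0,0,0]
    - [1,-1.9,2.4,0,0,0,0]
    - [1,-1.9,2.4,0,0,0,0]
    - [1,-1.8,2.4,0,0,0,0]
    - [1,-1.7,2.4,0,0,0,0]
    - [1,0,0,0,0,0,0]

```text
time: 18.27
ee_pos: [0.5697, 0.0289, 0.1748]
tcp_rot: [179.9, -0.1, 32.8]
wrist_force: [0.1, 0.7, -1.0]
opening: 0.0534
```

>>> arm_command:
  increments:
    - [1,0,0,0,0,0,7.4]
    - [1,0,0,0,0,0,7.4]
    - [1,0,0,0,0,0,7.4]
    - [1,0,0,0,0,5,0]
    - [1,0,0,0,0,5,0]
    - [1,0,0,0,0,5,0]
    - [1,0,0,0,0,5,0]
    - [1,0,0,0,0,0,0]

```text
time: 19.27
ee_pos: [0.5686, 0.031, 0.1749]
tcp_rot: [180.0, -20.2, 10.8]
wrist_force: [-0.8, -0.8, -1.6]
opening: 0.0528
```

Run:
```python
from h import *
o=bot.get_obs();print(o["opening"],o["q"].round(1))
delta(seatL+ax*.0817+.004*Rt[:,0],Rt)
```

```text
0.0527538011058033 [  1.4 -14.3 -14.6  69.8   3.2 171.2]
turn [ 0.05 -0.17 -0.04] shift cm [0.09 0.31 3.39] axes [[0.5686, 0.031, 0.1749], [180.0, -20.2, 10.8]]
```

>>> arm_command:
  increments:
    - [1,0.1,0.3,1,0,0,0]
    - [1,0,0,0,0,0,0]

```text
time: 19.52
ee_pos: [0.5753, 0.0284, 0.1651]
tcp_rot: [180.0, -20.0, 10.7]
wrist_force: [-1.2, 0.9, -1.7]
opening: 0.0532
```

```bash
cat >> h.py <<'E'
def check(name,seat,off=.0117,H=.07,dx=-.004):
    o=bot.get_obs();R=rot(o["tcp_rot"]);mouth=o["ee_pos"]+R[:,2]*off+R[:,0]*dx;a=-R[:,2]
    print("mouth rel seat (rack x,y,along peg) mm",(np.array([(mouth-seat)@np.cross(yr,ax),(mouth-seat)@yr,(mouth-seat)@ax])*1000).round(1))
    out=[]
    for n,x0,y0 in (("side",205,130),("top",255,140)):
        c=bot.camera(n);k=5;im=cv2.resize(c["color"][y0:y0+100,x0:x0+75],None,fx=k,fy=k,interpolation=cv2.INTER_CUBIC)
        def ring(ctr,r,A,B,col):
            P=np.array([(proj(c,ctr+r*(np.cos(u)*A+np.sin(u)*B))-[x0,y0]+.5)*k for u in np.linspace(0,6.3,40)]);cv2.polylines(im,[P.astype(np.int32)],True,col,1)
        ring(mouth,.0285,R[:,0],R[:,1],(255,0,0));ring(mouth+a*H,.025,R[:,0],R[:,1],(255,0,0));ring(seat,.034,yr,np.cross(ax,yr),(0,255,0))
        out.append(im)
    save(np.hstack(out),name)
E
python3 -c "
from h import *
check('k1.png',seatL)"
```

```text
mouth rel seat (rack x,y,along peg) mm [ 1.5 -0.7 92.6]
```

View pics/k1.png

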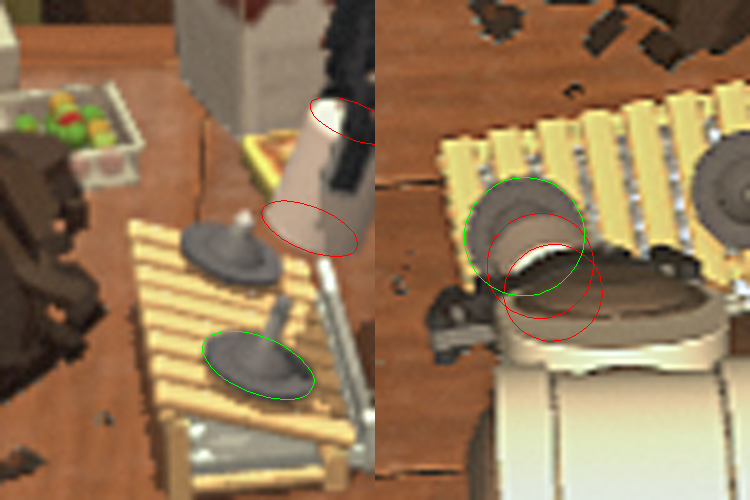

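The predicted cup rings (red) and collar ring (green) fit both views, so I'll descend along the peg.

>>> arm_command:
  increments:
    - [1,-0.15,0,2,0,0,0]
    - [1,0,0,2,0,0,0]
    - [1,0,0,2,0,0,0]
    - [1,0,0,1.5,0,0,0]
    - [1,0,0,1,0,0,0]
    - [1,0,0,0,0,0,0]
  grip_force: 70

```text
time: 20.38
ee_pos: [0.6023, 0.0335, 0.0855]
tcp_rot: [180.0, -20.1, 10.7]
wrist_force: [0.4, 0.6, -0.0]
opening: 0.0527
```

>>> arm_command:
  increments:
    - [1,0,0,0.4,0,0,0]
    - [1,0,0,0.4,0,0,0]
    - [1,0,0,0,0,0,0]

```text
time: 20.75
ee_pos: [0.6055, 0.034, 0.0792]
tcp_rot: [179.9, -20.3, 10.7]
wrist_force: [0.9, -0.2, -0.7]
opening: 0.0525
```

```bash
python3 -c "
from h import *
o=bot.get_obs();print(o['wrist_force']);check('k2.png',seatL)"
```

```text
[ 0.93639523 -0.15454489 -0.72775685]
mouth rel seat (rack x,y,along peg) mm [ 1.  -0.9  1.4]
```

Nearly at the collar with no force yet. Now press.

>>> arm_command:
  increments:
    - [1,0,0,0.3,0,0,0]
    - [1,0,0,0.3,0,0,0]
    - [1,0,0,0,0,0,0]

```text
time: 21.22
ee_pos: [0.6075, 0.0344, 0.073]
tcp_rot: [179.9, -20.2, 10.7]
wrist_force: [0.5, -0.1, 2.8]
opening: 0.0529
```

>>> arm_command:
  increments:
    - [1,0,0,0.3,0,0,0]
    - [1,0,0,0.3,0,0,0]
    - [1,0,0,0,0,0,0]

```text
time: 21.6
ee_pos: [0.6091, 0.0347, 0.072]
tcp_rot: [179.9, -20.4, 10.7]
wrist_force: [-32.1, -3.6, 40.5]
opening: 0.0528
```

The press met a firm stop. I'll check whether the collar really went down by comparing its lower edge in the side view with the first picture.

>>> arm_command:
  increments:
    - [1,0,0,-0.3,0,0,0]
    - [1,0,0,0,0,0,0]

```text
time: 21.85
ee_pos: [0.6084, 0.0345, 0.0721]
tcp_rot: [179.9, -20.3, 10.7]
wrist_force: [-12.0, -0.8, 17.6]
opening: 0.053
```

Run:
```python
from h import *
s=bot.camera("side");a=cv2.imread("pics/side0.png")[:,:,::-1]
print(bot.get_obs()["wrist_force"],bot.get_obs()["ee_pos"])
for d in (0,.005,.01):
    q=np.array([proj(s,seatL-d*ax-.005*ax+.034*(np.cos(u)*yr+np.sin(u)*np.cross(ax,yr))) for u in np.linspace(0,6.28,200)])
    print(d,"bottom row at cols",[(c0,q[np.abs(q[:,0]-c0)<.7][:,1].max().round(1)) for c0 in (250,254,258,262,266)], "xmin/max",q[:,0].min().round(1),q[:,0].max().round(1))
def sat(im): return (im.max(2).astype(int)-im.min(2))
for c0 in (250,254,258,262,266): print(c0,"before",sat(a)[196:216,c0],"\n    now  ",sat(s["color"])[196:216,c0])
save(s["color"][170:225,230:290],"k3.png",8)
```

```text
[-12.23477553  -1.55243341  16.7964459 ] [0.6083322  0.03455516 0.07206359]
0 bottom row at cols [(250, np.float64(207.8)), (254, np.float64(209.6)), (258, np.float64(210.6)), (262, np.float64(210.8)), (266, np.float64(209.8))] xmin/max 244.4 266.8
0.005 bottom row at cols [(250, np.float64(209.6)), (254, np.float64(211.2)), (258, np.float64(212.1)), (262, np.float64(212.2)), (266, np.float64(210.7))] xmin/max 243.9 266.2
0.01 bottom row at cols [(250, np.float64(211.3)), (254, np.float64(212.8)), (258, np.float64(213.6)), (262, np.float64(213.5)), (266, np.float64(211.3))] xmin/max 243.3 265.6
250 before [ 39  10  12  10  12  10   9   9   9   5  21  57  61  82 103 101 112  90
  62  48] 
    now   [ 45  44  47  48  47  50  48  48  49  49  42  24   6  11  80 106 116  93
  56  24]
254 before [ 34  11  10  11  13  13  14  12  12  12  11   8   6  41  76 116 106 100
  78  56] 
    now   [ 50  48  48  49  48  47  46  46  46  46  46  46  48  25   6  23 108 100
  81  51]
258 before [ 21  19  20  21  15  11  14  10  11   9  11  13  12   8  50  71  80 116
 109  81] 
    now   [ 16  17  22  30  33  33  33  32  29  32  37  41  38  34  17   4  23 113
 109  81]
262 before [115 105  99  54  14   6   9   8   8   8  10   8  12   5  33  55  73 115
 109 104] 
    now   [ 4  1  2 18 29 31 29 28 29 29 28 26 28 29 16  2 10 72 95 93]
266 before [100 109 103 106 104 105  64  26  12   8   7   8  17  55  71  63  73 114
 103 105] 
    now   [30 30 30 25 25 23 26 27 37 44 44 24 20 31 39 48 61 75 77 74]
```

The collar's lower edge dropped by about 3 px (10 mm is 3.2 px), and it stopped firmly, so it is home. I'll release and retreat along the peg.

>>> arm_command:
  increments:
    - [0.2,0,0,0,0,0,0]
    - [-0.4,0,0,0,0,0,0]
    - [-1,0,0,0,0,0,0]
    - [-1,0,0,0,0,0,0]
    - [-1,0,0,0,0,0,0]
    - [-1,0,0,-1,0,0,0]
    - [-1,0,0,-3,0,0,0]
    - [-1,0,0,-4,0,0,0]
    - [-1,0,0,-4,0,0,0]
    - [-1,0,0,0,0,0,0]

```text
time: 23.15
ee_pos: [0.5685, 0.0268, 0.1879]
tcp_rot: [179.9, -20.6, 10.8]
wrist_force: [-0.0, -0.3, -0.2]
opening: 0.0857
```

Run:
```python
from h import *
s=bot.camera("side");c=bot.camera("wrist");o=bot.get_obs();print(o["wrist_force"],o["opening"])
h=cv2.cvtColor(c["color"],cv2.COLOR_RGB2HSV);m=(h[...,1]<60)&(h[...,2]>140);
for b in blobs(m,500): print("wrist",b)
mo=seatL-.0095*ax
for u in (0,1): print("pred closed end wrist",proj(c,mo+.07*ax),"mouth",proj(c,mo),"short seat",proj(c,seatS))
h=cv2.cvtColor(s["color"],cv2.COLOR_RGB2HSV);m=(h[...,1]<70)&(h[...,2]>110);m[:,:235]=0;m[:,300:]=0;m[:160]=0;m[230:]=0
for b in blobs(m,60): print("side",b)
print("pred side end, mouth",proj(s,mo+.07*ax),proj(s,mo))
save(c["color"],"k4.png");save(s["color"][150:230,220:320],"k4s.png",6)
delta([o["ee_pos"][0],o["ee_pos"][1],.2],down(41))
```

```text
[ 0.30508864  0.66948003 -0.27105016] 0.08523258113984407
wrist (array([105.01,  34.91]), array([    0,     0,   206,    81, 14302], dtype=int32))
wrist (array([323.89, 182.89]), array([320, 140,   9,  87, 508], dtype=int32))
wrist (array([352.16, 184.6 ]), array([347, 141,  11,  86, 545], dtype=int32))
wrist (array([310.87, 234.59]), array([ 243,  182,  211,   84, 7300], dtype=int32))
pred closed end wrist [279.0034781  218.06840075] mouth [279.15103492 189.89780824] short seat [435.3789184  192.65269692]
pred closed end wrist [279.0034781  218.06840075] mouth [279.15103492 189.89780824] short seat [435.3789184  192.65269692]
side (array([295.23, 168.41]), array([290, 160,  10,  17, 128], dtype=int32))
side (array([261.06, 195.18]), array([241, 172,  39,  52, 778], dtype=int32))
side (array([253.17, 219.36]), array([242, 213,  27,  12, 206], dtype=int32))
pred side end, mouth [263.2209681  184.95821226] [255.14074576 205.14194058]
turn [  5.42 -19.78 -29.95] shift cm [ 0.    0.   -1.65] axes [[0.5676, 0.0269, 0.1835], [179.9, -20.3, 10.7]]
```

>>> arm_command:
  increments:
    - [-1,0,0,-2,0,0,0]
    - [-1,0,0,0,0,-7,0]
    - [-1,0,0,0,0,-7,0]
    - [-1,0,0,0,0,-6.4,0]
    - [-1,0,0,0,0,0,-7.5]
    - [-1,0,0,0,0,0,-7.5]
    - [-1,0,0,0,0,0,-7.5]
    - [-1,0,0,0,0,0,-7.5]
    - [-1,0,0,0,0,0,0]

```text
time: 24.38
ee_pos: [0.5605, 0.0257, 0.2003]
tcp_rot: [-179.9, 0.3, 40.7]
wrist_force: [-0.1, -0.2, -0.2]
opening: 0.0855
```

Run:
```python
from h import *
delta([.4455,.287,.15],down(41))
```

```text
turn [-0.13  0.29 -0.32] shift cm [  8.46 -27.26   5.03] axes [[0.5605, 0.0257, 0.2003], [-179.9, 0.3, 40.7]]
```

>>> arm_command:
  increments:
    - [-1,1,-3.1,0,0,0,0]
    - [-1,1,-3.1,0,0,0,0]
    - [-1,1,-3.1,0,0,0,0]
    - [-1,1,-3.1,0,0,0,0]
    - [-1,1,-3.1,0,0,0,0]
    - [-1,1,-3.1,0,0,0,0]
    - [-1,0.5,-3.1,1,0,0,0]
    - [-1,0,-3.1,2,0,0,0]
    - [-1,0,0,2,0,0,0]
    - [-1,0,0,0,0,0,0]

```text
time: 25.62
ee_pos: [0.447, 0.2557, 0.1498]
tcp_rot: [-179.9, 0.4, 40.6]
wrist_force: [0.6, -0.1, 0.0]
opening: 0.0854
```

Run:
```python
from h import *
c=bot.camera("wrist");print(bot.get_obs()["q"].round(1))
h=cv2.cvtColor(c["color"],cv2.COLOR_RGB2HSV);m=(h[...,1]<45)&(h[...,2]>170)
for b in blobs(m,500): print(b,onz(c,b[0],.05).round(4))
print("exp",proj(c,[.4455,.287,.05]))
t=bot.camera("top");save(c["color"],"k5.png")
delta([.4455+.0015,.287+.0013,-.010],down(41))
```

```text
[ 29.7  -0.2  -1.5  89.    0.  169.1]
(array([246.27, 166.2 ]), array([ 213,  134,   68,   65, 3465], dtype=int32)) [0.4472 0.2888 0.05  ]
(array([ 40.22, 244.51]), array([   0,  179,   97,  114, 7419], dtype=int32)) [0.2906 0.3734 0.05  ]
(array([262.58, 275.13]), array([ 188,  217,  133,  118, 1767], dtype=int32)) [0.385  0.2213 0.05  ]
(array([116.62, 263.49]), array([  87,  229,   68,   56, 1785], dtype=int32)) [0.316 0.318 0.05 ]
(array([546.16, 260.13]), array([527, 243,  33,  36, 506], dtype=int32)) [0.5447 0.0565 0.05  ]
(array([  9.11, 316.01]), array([  0, 294,  34,  58, 579], dtype=int32)) [0.2132 0.3605 0.05  ]
exp [246.67856265 169.4534235 ]
turn [-0.05  0.21 -0.38] shift cm [ 2.04 -2.53 16.19] axes [[0.4481, 0.2558, 0.1519], [-180.0, 0.2, 40.6]]
```

The short cup is at (246,166) in the wrist view, with its top at (0.446, 0.288). Clear to descend.

>>> arm_command:
  increments:
    - [-1,1.1,-1.3,0,0,0,0]
    - [-1,1.05,-1.25,0,0,0,-0.4]
    - [-1,0,0,3,0,0,0]
    - [-1,0,0,3,0,0,0]
    - [-1,0,0,3,0,0,0]
    - [-1,0,0,3,0,0,0]
    - [-1,0,0,2,0,0,0]
    - [-1,0,0,2.0,0,0,0]
    - [-1,0,0,0,0,0,0]

```text
time: 26.85
ee_pos: [0.4464, 0.2894, -0.0096]
tcp_rot: [-179.9, 0.3, 41.2]
wrist_force: [0.8, -0.3, 0.4]
opening: 0.0854
```

>>> arm_command:
  increments:
    - [0,0,0,0,0,0,0]
    - [0.5,0,0,0,0,0,0]
    - [0.6,0,0,0,0,0,0]
    - [0.8,0,0,0,0,0,0]
    - [1,0,0,0,0,0,0]
    - [1,0,0,0,0,0,0]
  grip_force: 50

```text
time: 27.6
ee_pos: [0.4479, 0.2899, -0.0066]
tcp_rot: [-179.9, 0.0, 41.1]
wrist_force: [-1.7, -0.3, 6.6]
opening: 0.0531
```

>>> arm_command:
  increments:
    - [1,0,0,-1,0,0,0]
    - [1,0,0,-3,0,0,0]
    - [1,0,0,-4,0,0,0]
    - [1,0,0,-4,0,0,0]
    - [1,0,0,-4,0,0,0]
    - [1,0,0,-4,0,0,0]
    - [1,0,0,0,0,0,0]

```text
time: 28.48
ee_pos: [0.449, 0.2901, 0.1957]
tcp_rot: [180.0, -0.1, 41.1]
wrist_force: [1.0, 0.6, -1.4]
opening: 0.0536
```

Run:
```python
from h import *
o=bot.get_obs();print(o["opening"])
tg=seatS+ax*.0634+.003*Rt[:,0];hv=tg+ax*.07;print(tg,hv)
delta([hv[0],hv[1],.195])
```

```text
0.05358179996396951
[ 0.61126915 -0.09683495  0.12500257] [ 0.58775181 -0.10132112  0.19078106]
turn [0. 0. 0.] shift cm [-15.28  38.61   0.04] axes [[0.449, 0.2901, 0.1957], [180.0, -0.1, 41.1]]
```

>>> arm_command:
  increments:
    - [1,-1.1,2.8,0,0,0,0]
    - [1,-1.1,2.8,0,0,0,0]
    - [1,-1.1,2.8,0,0,0,0]
    - [1,-1.1,2.8,0,0,0,0]
    - [1,-1.1,2.8,0,0,0,0]
    - [1,-1.1,2.8,0,0,0,0]
    - [1,-1.1,2.8,0,0,0,0]
    - [1,-1.1,2.8,0,0,0,0]
    - [1,-1.1,2.8,0,0,0,0]
    - [1,-1.1,2.8,0,0,0,0]

```text
time: 29.72
ee_pos: [0.549, 0.0051, 0.191]
tcp_rot: [-179.9, 0.2, 41.1]
wrist_force: [0.2, 1.3, -0.7]
opening: 0.0535
```

>>> arm_command:
  increments:
    - [1,-1.1,2.8,0,0,0,0]
    - [1,-1.1,2.8,0,0,0,0]
    - [1,-1.1,2.8,0,0,0,0]
    - [1,-1,2.3,0,0,0,0]
    - [1,0,0,0,0,0,7.6]
    - [1,0,0,0,0,0,7.6]
    - [1,0,0,0,0,0,7.6]
    - [1,0,0,0,0,0,7.5]
    - [1,0,0,0,0,0,0]

```text
time: 30.85
ee_pos: [0.5868, -0.1028, 0.1911]
tcp_rot: [180.0, 0.3, 10.9]
wrist_force: [-0.5, 0.2, -0.9]
opening: 0.0537
```

>>> arm_command:
  increments:
    - [1,0,0,0,0,5,0]
    - [1,0,0,0,0,5,0]
    - [1,0,0,0,0,5,0]
    - [1,0,0,0,0,5,0]
    - [1,0,0,0,0,0,0]

```text
time: 31.48
ee_pos: [0.5856, -0.1029, 0.1914]
tcp_rot: [179.9, -19.8, 11.0]
wrist_force: [-0.4, -0.2, -1.2]
opening: 0.0536
```

Run:
```python
from h import *
o=bot.get_obs();print(o["opening"],o["q"].round(1))
delta(seatS+ax*.1334+.003*Rt[:,0],Rt)
```

```text
0.05355776323339288 [-14.2  -8.9  -8.   72.8   8.2 156.2]
turn [0.06 0.22 0.14] shift cm [ 0.2  -0.12  0.14] axes [[0.5856, -0.1029, 0.1914], [179.9, -19.8, 11.0]]
```

>>> arm_command:
  increments:
    - [1,0.2,-0.1,2,0,0.2,0]
    - [1,0,0,3,0,0,0]
    - [1,0,0,3,0,0,0]
    - [1,0,0,2.5,0,0,0]
    - [1,0,0,2,0,0,0]
    - [1,0,0,0,0,0,0]
  grip_force: 70

```text
time: 32.22
ee_pos: [0.6301, -0.0931, 0.0727]
tcp_rot: [180.0, -19.7, 10.9]
wrist_force: [-0.5, -0.8, -1.2]
opening: 0.0532
```

```bash
python3 -c "
from h import *
check('k6.png',seatS,off=-.0066,H=.05,dx=-.003)"
```

```text
mouth rel seat (rack x,y,along peg) mm [ 0.2  0.1 14.3]
```

>>> arm_command:
  increments:
    - [1,0,0,0.5,0,0,0]
    - [1,0,0,0.4,0,0,0]
    - [1,0,0,0.3,0,0,0]
    - [1,0,0,0.2,0,0,0]
    - [1,0,0,0,0,0,0]

```text
time: 32.95
ee_pos: [0.6354, -0.0927, 0.0619]
tcp_rot: [179.9, -20.0, 10.8]
wrist_force: [-0.6, -0.8, -0.4]
opening: 0.0532
```

>>> arm_command:
  increments:
    - [1,0,0,0.3,0,0,0]
    - [1,0,0,0.2,0,0,0]
    - [1,0,0,0,0,0,0]

```text
time: 33.33
ee_pos: [0.6372, -0.0923, 0.057]
tcp_rot: [179.9, -20.0, 10.8]
wrist_force: [-2.0, -1.0, 1.4]
opening: 0.0529
```

>>> arm_command:
  increments:
    - [1,0,0,0.2,0,0,0]
    - [1,0,0,0.2,0,0,0]
    - [1,0,0,0,0,0,0]

```text
time: 33.7
ee_pos: [0.6383, -0.0922, 0.0547]
tcp_rot: [179.9, -20.0, 10.8]
wrist_force: [-13.2, -0.0, 15.1]
opening: 0.0531
```

>>> arm_command:
  increments:
    - [1,0,0,0.2,0,0,0]
    - [1,0,0,0,0,0,0]

```text
time: 33.95
ee_pos: [0.6387, -0.0921, 0.0546]
tcp_rot: [179.9, -20.1, 10.8]
wrist_force: [-27.3, -0.5, 29.0]
opening: 0.0531
```

Run:
```python
from h import *
s=bot.camera("side");t=bot.camera("top");a=cv2.imread("pics/side0.png")[:,:,::-1]
print(bot.get_obs()["wrist_force"],bot.get_obs()["ee_pos"])
def sat(im): return (im.max(2).astype(int)-im.min(2))
for c0 in (242,244,246,248,250,252,254): print(c0,"before",sat(a)[178:196,c0],"\n    now  ",sat(s["color"])[178:196,c0])
```

```text
[-26.46058747  -0.1410787   29.82165057] [ 0.63865989 -0.09215525  0.05460702]
242 before [  3   5   2  30  73  78  65 106 101 105  99 104  98 103 101 102 100 101] 
    now   [ 31  36  35  26  12   2  36 110 103 106 103 104  98 102 104 103  99 102]
244 before [ 12  12  10   5   7  42  64 102 106  99 110 107 102  98 110  97 104  99] 
    now   [ 50  49  50  51  52  31   7  12  81 106 111 108 103  96 113 101 101  97]
246 before [ 10  11  12  12  10   7  25  55  84 104 108  99 105 101 104  98  85  98] 
    now   [ 49  48  50  49  48  49  37  14  11  83 113 103 105  99 105 100  84  94]
248 before [ 13  12  13  11  12  12   5  23  60  79 105 103 101 103  98 111 104 106] 
    now   [ 49  48  47  50  48  46  47  30  10  12  78  96 104 100  99 111 107 102]
250 before [ 13  13  14  12  10  12  13   2  11  69 118 111  90 103 100 108  99  91] 
    now   [ 18  18  25  33  34  34  34  34  20   4  32 116  90 103  97  94  64  46]
252 before [ 14  14  12  12   8  10  12   8  14  59  76 108 108 104 100 102 111  90] 
    now   [ 3  1 12 23 32 31 31 31 25 17 25 55 49 43 45 46 48 48]
254 before [ 11  11  11  11  10   9   9   8   4  43  60  81 112 102  96  99 109 101] 
    now   [ 3  3  5 17 31 35 39 45 48 48 50 49 50 50 51 49 49 50]
```

It stopped hard at about 40 N with no further motion, and the collar edge dropped about 2.5–3 px, so it is home. Ease off, release and retreat along the peg.

>>> arm_command:
  increments:
    - [1,0,0,-0.3,0,0,0]
    - [1,0,0,0,0,0,0]
    - [0.2,0,0,0,0,0,0]
    - [-0.4,0,0,0,0,0,0]
    - [-1,0,0,0,0,0,0]
    - [-1,0,0,0,0,0,0]
    - [-1,0,0,0,0,0,0]
    - [-1,0,0,-1,0,0,0]
    - [-1,0,0,-3,0,0,0]
    - [-1,0,0,-4,0,0,0]

```text
time: 35.3
ee_pos: [0.6103, -0.0971, 0.13]
tcp_rot: [180.0, -19.9, 10.8]
wrist_force: [0.3, 0.1, 0.5]
opening: 0.0854
```

>>> arm_command:
  increments:
    - [-1,0,0,-4,0,0,0]
    - [-1,-4,0,-2,0,0,0]
    - [-1,-4,0,-2,0,0,0]
    - [-1,-4,0,0,0,0,0]
    - [-1,-4,0,0,0,0,0]
    - [-1,0,0,0,0,0,0]

```text
time: 36.05
ee_pos: [0.4349, -0.1309, 0.1501]
tcp_rot: [179.9, -20.0, 10.7]
wrist_force: [1.0, 0.1, 0.8]
opening: 0.0853
```

Run:
```python
from h import *
o=bot.get_obs();print(o["ee_pos"],o["wrist_force"])
out=[]
for n,x0,y0,w,hh,k in (("side",225,150,75,85,7),):
    c=bot.camera(n);im=cv2.resize(c["color"][y0:y0+hh,x0:x0+w],None,fx=k,fy=k,interpolation=cv2.INTER_CUBIC);raw=im.copy()
    for seat,H in ((seatL-.008*ax,.07),(seatS-.008*ax,.05)):
        for ctr,r,col in ((seat,.034,(0,255,0)),(seat,.0285,(255,0,0)),(seat+H*ax,.025,(255,0,0))):
            P=np.array([(proj(c,ctr+r*(np.cos(u)*yr+np.sin(u)*np.cross(ax,yr)))-[x0,y0]+.5)*k for u in np.linspace(0,6.3,50)]);cv2.polylines(im,[P.astype(np.int32)],True,col,1)
t=bot.camera("top");k=6;tt=cv2.resize(t["color"][155:220,260:355],None,fx=2.6,fy=2.6,interpolation=cv2.INTER_CUBIC)
w=cv2.resize(bot.camera("wrist")["color"],(260,195))
a=np.zeros((595,790,3),np.uint8);a[:595,:525]=im;a[:tt.shape[0],530:530+tt.shape[1]]=tt;a[200:395,530:]=w
r=cv2.resize(raw,(260,295));a[300:595,530:]=r;a[105+95:300,530:]=w[:100]
save(a,"fin.png")
```

```text
[ 0.43490227 -0.13087268  0.15006748] [0.95460087 0.09091571 0.83098452]
```

View pics/fin.png

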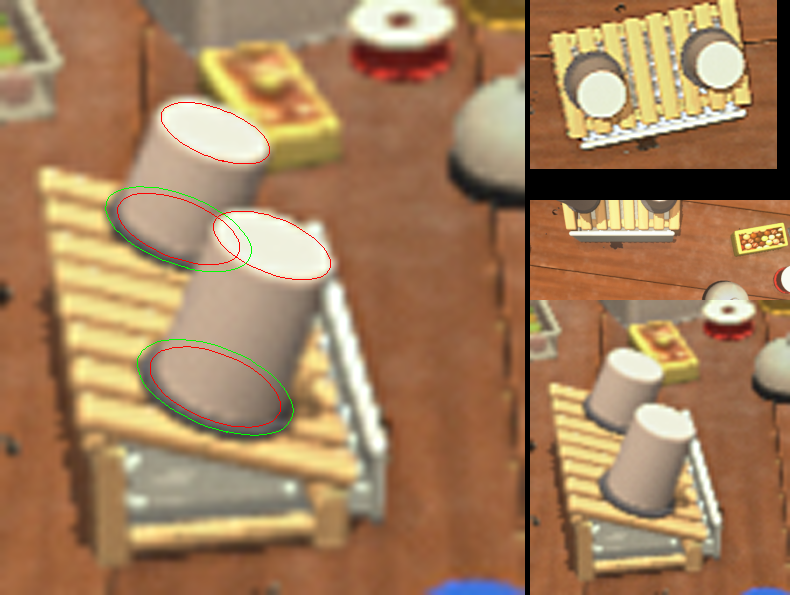

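The final picture shows both cups mouth-down and flat on their collars. The side-view outlines predicted for the seated poses fit both cups, and the tray bar is under the rack front. The gripper is clear, so I'm handing in.

```bash
python3 -c "
from workcell import bot
print(bot.job_done())"
```

```text
the job is handed in; nothing more can be done
None
```

I pushed the drip tray in, then hung the tall cup on the long peg and the short cup on the short peg. I pressed each to a hard stop, released both and handed the job in at about 36 s. No verdict was reported.

**Last checks:**
- **Cups:** in the last side view, the outlines I predicted for the seated cups fit both cups, which sit flat and centred on their collars.
- **Tray:** it stopped against its end after about 54 mm of travel, and the tray front shows at the rack front in the last picture.
- **Robot and bystanders:** the gripper was clear with the wrist force near zero. The sweet pack showed no visible shift. The chocolate chunk was not in the last picture, but the arm never came near it.

**What disagreed or went wrong:**
- **TCP offset:** the shut fingertips end about 24 mm behind the reported TCP. My first tray push therefore passed over the lip without moving it; I calibrated by touching the table and pushed again.
- **Collar travel:** the side images showed only about 8 mm of travel for each collar, plus the 0 to 2 mm it may have started down. I took both as fully home because neither moved further under 40 to 50 N, far above the 5 N friction.
- **Sideways force:** there was 15 to 20 N of sideways force during the pressing, which eased on release.
- **Joint 6 limit:** it reached its 180° stop once on the way to the tall cup, so I changed the grasp angle.

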